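# Slide the top sign blank off the stack and register it on the print bed

### The arm

A 6-joint arm with a two-finger parallel gripper is mounted at the origin on the work surface. World frame = base frame: x ahead of the robot, y to its left, z up, the work surface at z = 0. Lengths are in m, angles in rad, forces in N, time in s.
With the tool pointing down it reaches from about 0.3 to 0.85 m from the base axis. Payload 5.4 kg.
Tool frame: the origin (TCP) lies midway between the tips of the shut fingers; the grasp point (between the pads) lies 19 mm behind it (arm.tcp_to_grasp is the distance from the TCP to the grasp point, in m); z points along the fingers, y is the line along which they close (so a half turn about z gives the same grasp; the last joint's range is limited). The gripper opens to 85 mm and grips with 20 to 120 N. Pads are 22 mm wide; open, the fingers measure 114 mm over their backs; the gripper's body (76 mm by 85 mm) begins 54 mm behind the grasp point. The pads swing forward as they close: fully open they stand 13 mm farther back than shut.
Start: joints at [-1.519, 0.158, 1.597, -0, 1.386, -0.21], TCP at [0.149, -0.555, 0.231] pointing down, gripper open.
Joint ranges: [-2.91, 2.91], [-0.94, 2.29], [0.18, 2.7], [-1.29, 4.43], [0.17, 2.64], [-3, 3]. Speed limits (rad/s): [2.57, 2.57, 3.14, 3.14, 3.14, 3.14].

### API

Orientations are given as a rotation vector (axis times angle).
In Python, from plant import arm gives the robot as it stands. The module is installed in compiled form; this text tells all that it offers.
- The arm moves only by the shell command python3 -m jog 'ROWS'. ROWS is JSON, a list of rows, each an object of numbers: "tx", "ty", "tz": the shift along the world's x, y, z in mm; "turn": the turn about the world's z in rad; "hand": the finger opening in mm, from 0 to 85.4. A call has 1 to 20 rows; each row shifts and turns the commanded pose from where the row before left it; what a row does not reach is not made up. A row lasts 1/12 s, in which the tool goes at most 41.7 mm and 7.16 degrees, less where a joint would pass 70% of its speed; a pose out of reach is approached as far as the arm can. A call is refused whole if a number of a shift passes 41.7 or a number of a turn 0.125, either way. A call with a gripper value outside its range is refused whole. The fingers move at their own pace and stop on an object; the grip force is fixed at half the most. Time passes only in rows, so rows that do not move let the fingers close. It gives the time, the measured TCP pose, the force, the opening and the grip force at its end, in the units of the state.
- arm.get_obs(): the state, without advancing time (a new reading comes with each control period).
- arm.snapshot(name): name is "scene" or "top" or "wrist"; returns a dict with "img" (400x640x3 uint8, red, green, blue), "z_map" (400x640 float32, m along the optical axis (not along the pixel's ray), 0 where there is no reading), "fx", "fy", "cx", "cy" (pixels), "k1" (the pictures are not rectified: a ray, as slopes to the right and down, at radius r is drawn at 1 + k1 r^2 times it, then the intrinsics apply), "R" (3x3) and "t" (3): a world point X has camera coordinates R X + t; the wrist camera has in their place "T_tool_cam" (4x4, takes a point from camera to tool coordinates, whose origin is the TCP and whose axes are the flange's). Camera axes: x right, y down, z forward; pixel columns grow to the right and rows downward; lengths in m; the calibration is good to about 2 mm. A picture is of the moment at which its call begins: read the wrist's pose just before it.
- arm.close_job(): hands the job in; it is judged then, once.
The state is a dict: "time": time; "joint_positions": joint angles; "qvel": joint speeds; "effort": joint torques, N m; "position": TCP position; "orientation": TCP orientation; "force": force on the tool from outside, world axes, zero at the start; "ft_torque": the same for the moment, N m; "width": finger opening in m; "finger_force": force on a finger pad.
Only numpy, scipy, OpenCV 4.12 (cv2) and the standard library are available. Lean on these libraries where they do the work, as an engineer would, in place of code of your own. Each camera call takes 0.05 s, during which the arm holds its last target. There are 200 camera calls.

### The job

Slide the green board sideways off the top of its stack onto the print bed beside it, without lifting it and without shifting the boards under it, and then bring it snugly home into the corner of the bed, its edges touching both red stop bars, the end bar and the side bar. Handle it gently: push or press no harder than about 20 newtons, also against the bars, and leave everything else on the table where it is.

Things in the scene. Friction and masses are not known exactly. Their poses are not given: they have to be found in the camera images.
- board_a: the pale green blank board, lying loose on top of the stack: 110 mm along its x, 130 mm along its y, 8 mm thick, about 0.1 to 0.2 kg; origin at the centre of its underside, z up. Its start may be a few mm and degrees out of line with the boards under it.
- board_b: the white board directly under the green one, loose; same size: 110 mm along its x, 130 mm along its y, 8 mm thick, about 0.1 to 0.2 kg; origin at the centre of its underside, z up
- board_c: the brown board, third from the top, loose; same size: 110 mm along its x, 130 mm along its y, 8 mm thick, about 0.1 to 0.2 kg; origin at the centre of its underside, z up
- board_d: the white board at the bottom of the stack, loose, resting on the riser; same size: 110 mm along its x, 130 mm along its y, 8 mm thick, about 0.1 to 0.2 kg; origin at the centre of its underside, z up
- riser: the low wooden riser under the stack, fixed to the table: 130 mm along its x, 150 mm along its y, top 30 mm above its origin (centre of its underside, z up). It stands beyond the bed's +y edge, its axes parallel to the bed's within 0.03 rad, 8 to 35 mm of open gap between the boards and the bed.
- bed: the white print bed on a blue base, fixed to the table: a level plate 200 x 200 mm, top 53 mm above its origin (centre of its underside, on the table; z up). The stack stands beyond its +y edge: slide the board towards its -y. The +y and -x edges are open. The green board starts with its underside 1 to 3 mm above the bed's top; on the bed it meets the end bar, then slides towards +x to the side bar.
- bed_top (a point): centre of the bed's top face, with the bed's axes. Two rigid red metal stop bars, 12 mm wide and 10 mm tall, are screwed down on the bed, parallel to its edges, where the last user set them; their settings are not measured, so feel for them. In bed x and y: the end bar (140 mm along x) has its inner face at y between -88 and -52 mm, the side bar (160 mm along y) its inner face at x between +62 and +88 mm.
- ink_green: bystander, loose: green jar 64 mm across, 85 mm tall; origin at the centre of its underside
- ink_black: bystander, loose: black jar 72 mm across, 75 mm tall; origin at the centre of its underside
- cup_teal: bystander, loose: open teal cup 72 mm across, 85 mm tall; origin at the centre of its underside
- tape_pink: bystander, loose: pink roll of tape 100 mm across, 25 mm tall; origin at the centre of its underside
- tape_cream: bystander, loose: cream roll of tape 100 mm across, 25 mm tall; origin at the centre of its underside
Things that resemble listed ones, but are neither listed nor needed, are in the scene too. What is shaped like the board_a but yellow is not meant.

How it is judged:
By the outcome, as a careful person would: the job done as asked, in the order asked, and still so for the second after the job is handed in, with the robot touching nothing.
It also fails if it takes over 72 s, if anything falls off the work surface, if the arm or the gripper's body presses on something with over 40 N, if the wrist force passes 120 N, or if a joint passes its speed limit or range.

## Working session

There is one attempt and no reset: what is moved stays moved. The work goes in short steps, Python scripts to look and compute and a shell command to move; the robot and the scene stay as the last step left them, time stands still between calls to the robot, and variables do not carry over. Pictures are saved under pics/ and viewed, at most 10 in all, crops included, and the job is handed in when it is done.

```bash
mkdir -p pics; cat > h.py <<'E'
import numpy as np, cv2
from plant import arm
def save(s,name,crop=None,z=1):
    im=s["img"][:,:,::-1]
    if crop: im=im[crop[1]:crop[3],crop[0]:crop[2]]
    cv2.imwrite("pics/"+name,cv2.resize(np.ascontiguousarray(im),None,fx=z,fy=z,interpolation=cv2.INTER_CUBIC))
def ray(s,u,v):
    d=np.array([(u-s["cx"])/s["fx"],(v-s["cy"])/s["fy"]]);r=d.copy()
    for _ in range(30): r=d/(1+s["k1"]*(r@r))
    return np.array([r[0],r[1],1.])
def RT(s,obs=None):
    if "R" in s: return np.array(s["R"]),np.array(s["t"])
    T=np.array(s["T_tool_cam"]);W=np.eye(4);W[:3,:3]=cv2.Rodrigues(np.array(obs["orientation"],float))[0];W[:3,3]=obs["position"]
    M=np.linalg.inv(W@T);return M[:3,:3],M[:3,3]
def depthpt(s,u,v,obs=None):
    R,t=RT(s,obs);z=np.median(s["z_map"][int(v)-1:int(v)+2,int(u)-1:int(u)+2]);return R.T@(ray(s,u,v)*z-t)
def planept(s,u,v,h,obs=None):
    R,t=RT(s,obs);d=R.T@ray(s,u,v);c=-R.T@t;return c+d*(h-c[2])/d[2]
E
python3 - <<'E'
from h import *
import pickle
s=arm.snapshot("top");save(s,"top.png",z=1.25);pickle.dump(s,open("top.pkl","wb"))
s=arm.snapshot("scene");save(s,"scene.png",z=1.25);pickle.dump(s,open("scene.pkl","wb"))
print(arm.get_obs())
E
```

```text
{'time': 0.1, 'joint_positions': array([-1.51906725e+00,  1.58990833e-01,  1.59808472e+00, -4.57037087e-06,
        1.38620909e+00, -2.10124225e-01]), 'qvel': array([ 0.00031754, -0.00255286, -0.00179731,  0.00090947,  0.00017911,
        0.0005072 ]), 'effort': array([-7.45381612e-05, -3.96992004e+01, -3.32338679e+01, -1.78239261e-04,
        4.23325881e-03, -8.66872568e-06]), 'position': array([ 0.14878745, -0.55486391,  0.23042347]), 'orientation': array([-3.11303206e+00, -4.09925160e-01, -2.03125366e-04]), 'force': array([-0.0167359 , -0.8437336 ,  0.41517603]), 'ft_torque': array([ 0.04409661, -0.00667729,  0.01269535]), 'finger_force': 0.0, 'width': 0.0853379835243124}
```

View pics/top.png

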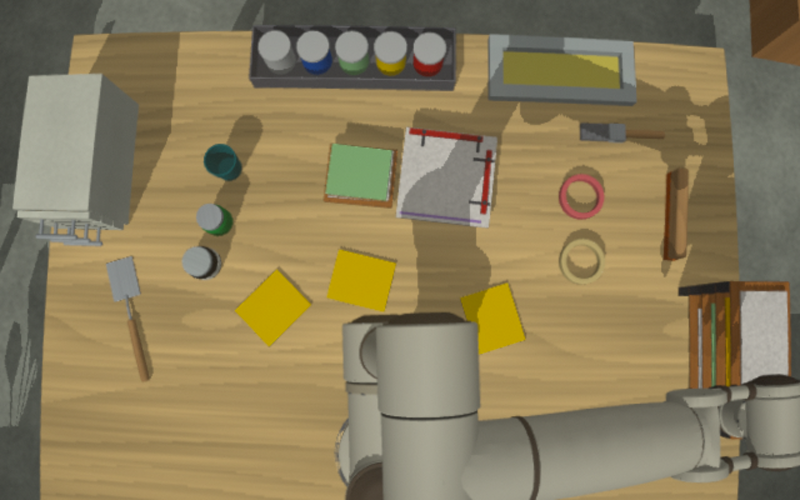

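View pics/scene.png

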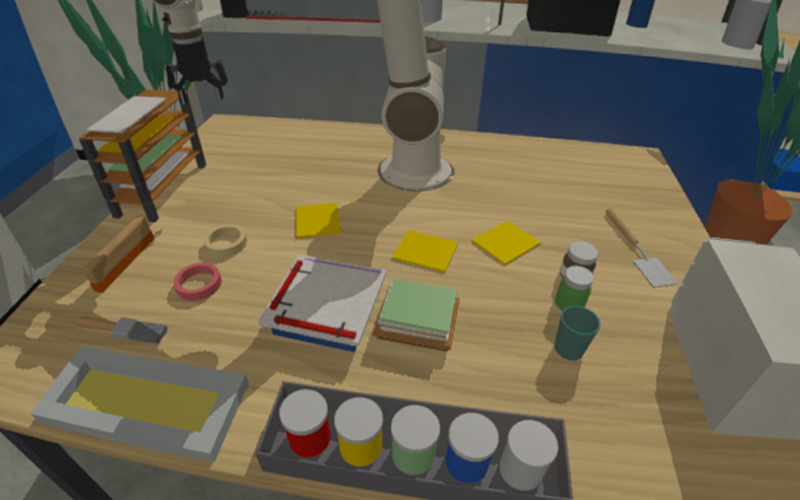

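The top view (800 px wide) shows the pale green board on the stack at (360,172). The bed is to its right (toward −y) at (447,177), with the end bar at (487,182) and the side bar at (445,134). Other candidates are three yellow blanks at (272,307), (362,279) and (494,318), and a green sheet in the rack at (714,345). Only the board at (360,172) is pale green, on a riser stack and beside the bed. I'll confirm it in an enlarged crop.

```bash
python3 - <<'E'
from h import *
import pickle
s=pickle.load(open("top.pkl","rb"))
save(s,"crop.png",(250,90,410,190),5)
for n,u,v in [("green",288,138),("bed",345,165),("bed2",330,150),("endbar",389,145),("table",300,190)]: print(n,depthpt(s,u,v).round(4))
E
```

```text
green [0.5979 0.0721 0.0631]
bed [ 0.5299 -0.0818  0.0523]
bed2 [ 0.5698 -0.0409  0.0525]
endbar [ 0.5852 -0.1984  0.0627]
table [ 4.664e-01  3.860e-02 -1.000e-04]
```

View pics/crop.png

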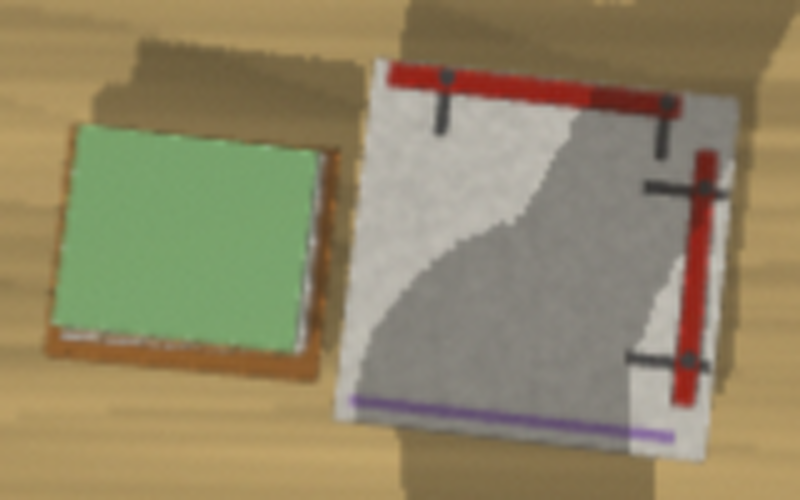

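The crop confirms it: the green board's corners are (77,124), (320,150), (297,353) and (53,326). The white board shows slightly beyond its right and lower edges. The bed corners are (377,58), (740,97), (705,460) and (335,420).

```bash
python3 - <<'E'
from h import *
import pickle
s=pickle.load(open("top.pkl","rb"))
P=lambda l,h:np.array([planept(s,250+(u-2)/5,90+(v-2)/5,h) for u,v in l])[:,:2]*1000
g=P([(77,124),(320,150),(297,353),(53,326)],.063); b=P([(377,58),(740,97),(705,460),(335,420)],.053)
e=P([(697,150),(672,405)],.063); sd=P([(388,88),(680,120)],.063)
for n,q in [("g",g),("b",b)]:
    q_=q.mean(0); a=q[0]-q[3]+q[1]-q[2]; c=q[0]-q[1]+q[3]-q[2]
    print(n,q.round(1).tolist(),"ctr",q_.round(1),"size",(np.linalg.norm(a)/2).round(1),(np.linalg.norm(c)/2).round(1),"yaw",np.arctan2(a[1],a[0]).round(3),np.arctan2(-c[0],c[1]).round(3))
    if n=="b": th=np.mean([np.arctan2(a[1],a[0]),np.arctan2(-c[0],c[1])]);C=q_
R=np.array([[np.cos(th),-np.sin(th)],[np.sin(th),np.cos(th)]])
for n,q in [("g",g),("end",e),("side",sd)]: print(n,((q-C)@R).round(1).tolist())
print(th)
E
```

```text
g [[661.9, 136.2], [650.0, 4.8], [538.8, 14.5], [550.7, 144.8]] ctr [600.4  75.1] size 111.5 131.4 yaw -0.082 -0.091
b [[705.1, -24.8], [688.3, -223.4], [487.8, -204.2], [504.9, -6.4]] ctr [ 596.5 -114.7] size 201.3 198.9 yaw -0.093 -0.085
g [[42.7, 255.8], [42.6, 123.9], [-69.0, 123.5], [-68.7, 254.4]]
end [[65.8, -78.0], [-74.5, -77.3]]
side [[81.0, 91.3], [81.4, -67.4]]
-0.08932360086717418
```

```bash
R='{"tx":24,"ty":30,"turn":0.06}'; python3 -m jog '[{"ty":35,"tz":5},{"ty":35,"tz":5},{"ty":35,"tz":5},{"ty":35,"tz":5},{"ty":35,"tz":5},{"tx":24,"ty":30,"turn":0.06},{"tx":24,"ty":30,"turn":0.06},{"tx":24,"ty":30,"turn":0.06},{"tx":24,"ty":30,"turn":0.06},{"tx":24,"ty":30,"turn":0.06},{"tx":24,"ty":30,"turn":0.06},{"tx":24,"ty":30,"turn":0.06},{"tx":24,"ty":30,"turn":0.06},{"tx":24,"ty":30,"turn":0.06},{"tx":24,"ty":30,"turn":0.06},{"tx":24,"ty":30,"turn":0.06},{"tx":24,"ty":30,"turn":0.06},{"tx":24,"ty":30,"turn":0.06},{"tx":24,"ty":30,"turn":0.06},{"tx":24,"ty":30,"turn":0.06}]'
```

```text
$[0]: bad value
```

```bash
python3 -m jog '[{"tx":0,"ty":35,"tz":5,"turn":0,"hand":85}]'; python3 -m jog --help | head -20
```

```text
time: 0.18
position: [0.1479, -0.5221, 0.2326]
orientation: [-3.111, -0.407, -0.0]
force: [-0.0, 0.8, 0.3]
width: 0.0852
finger_force: 0.0invalid input: not JSON, or not a number
```

```bash
python3 -m jog '[{"tx":0,"ty":35,"tz":5,"turn":0,"hand":85},{"tx":0,"ty":35,"tz":5,"turn":0,"hand":85},{"tx":0,"ty":35,"tz":5,"turn":0,"hand":85},{"tx":0,"ty":35,"tz":5,"turn":0,"hand":85},{"tx":24,"ty":30,"tz":0,"turn":0.06,"hand":85},{"tx":24,"ty":30,"tz":0,"turn":0.06,"hand":85},{"tx":24,"ty":30,"tz":0,"turn":0.06,"hand":85},{"tx":24,"ty":30,"tz":0,"turn":0.06,"hand":85},{"tx":24,"ty":30,"tz":0,"turn":0.06,"hand":85},{"tx":24,"ty":30,"tz":0,"turn":0.06,"hand":85},{"tx":24,"ty":30,"tz":0,"turn":0.06,"hand":85},{"tx":24,"ty":30,"tz":0,"turn":0.06,"hand":85},{"tx":24,"ty":30,"tz":0,"turn":0.06,"hand":85},{"tx":24,"ty":30,"tz":0,"turn":0.06,"hand":85},{"tx":24,"ty":30,"tz":0,"turn":0.06,"hand":85},{"tx":24,"ty":30,"tz":0,"turn":0.06,"hand":85},{"tx":24,"ty":30,"tz":0,"turn":0.06,"hand":85},{"tx":24,"ty":30,"tz":0,"turn":0.06,"hand":85},{"tx":24,"ty":30,"tz":0,"turn":0.06,"hand":85},{"tx":0,"ty":0,"tz":0,"turn":0,"hand":85}]'
```

```text
time: 1.85
position: [0.5107, 0.0743, 0.2549]
orientation: [-2.618, -1.732, -0.001]
force: [0.4, 1.1, 0.4]
width: 0.0851
finger_force: 0.0
```

```bash
python3 -m jog '[{"tx":24.5,"ty":29,"tz":0,"turn":0.078,"hand":85},{"tx":24.5,"ty":29,"tz":0,"turn":0.078,"hand":85},{"tx":24.5,"ty":29,"tz":0,"turn":0.078,"hand":85},{"tx":24.5,"ty":29,"tz":0,"turn":0.078,"hand":85},{"tx":0,"ty":0,"tz":0,"turn":0,"hand":85},{"tx":0,"ty":0,"tz":0,"turn":0,"hand":85}]'
python3 - <<'E'
from h import *
import pickle
o=arm.get_obs();s=arm.snapshot("wrist");save(s,"w1.png",z=1.25);pickle.dump((s,o),open("w1.pkl","wb"))
print(s["T_tool_cam"],o["position"],o["orientation"],o["joint_positions"])
E
```

```text
time: 2.35
position: [0.6067, 0.1866, 0.2544]
orientation: [-2.324, -2.112, 0.004]
force: [0.5, -0.1, -0.4]
width: 0.0852
finger_force: 0.0
[[-1.10112489e-04 -9.46720596e-01 -3.22056052e-01  8.33154397e-02]
 [ 9.99999975e-01 -1.66781074e-04  1.48367315e-04  3.09935375e-04]
 [-1.94175247e-04 -3.22056028e-01  9.46720591e-01 -1.42361016e-01]
 [ 0.00000000e+00  0.00000000e+00  0.00000000e+00  1.00000000e+00]] [0.60671583 0.18658999 0.25439524] [-2.32354459 -2.11194476  0.004113  ] [ 1.08427240e-01  3.00164754e-01  1.38506602e+00 -2.02490117e-04
  1.45945594e+00  2.03789938e-01]
```

View pics/w1.png

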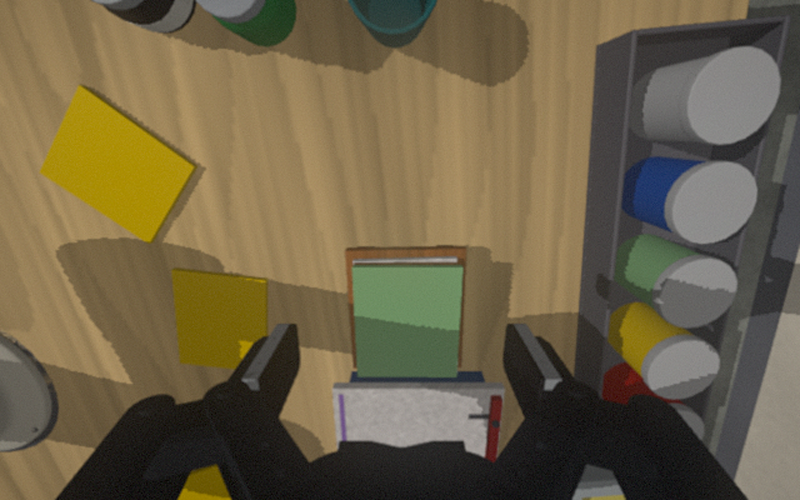

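The wrist view (image up is +y) shows the green board's far edge from (353,265) to (463,265), with the lower boards peeking out just beyond it. Its near edge is at (357,377)–(459,377). The bed starts at row 385, and the side bar is at (494,420).

```bash
python3 - <<'E'
from h import *
import pickle
s,o=pickle.load(open("w1.pkl","rb"))
P=lambda u,v,h:planept(s,u/1.25,v/1.25,h,o)*1000
for n,u,v,h in [("g+y-x",353,265,.063),("g+y+x",463.5,265,.063),("g-y-x",357,377,.063),("g-y+x",459.5,377,.063),("b",357,260,.055),("b",457,258,.055),("bed-x",333,385,.053),("bed+x",504,385,.053)]: print(n,P(u,v,h).round(1))
R,t=RT(s,o)
print(depthpt(s,326,245,o),depthpt(s,326,280,o), depthpt(s,228,275,o),depthpt(s,212,300,o))
E
```

```text
g+y-x [555.2 148.4  63. ]
g+y+x [663.7 138.2  63. ]
g-y-x [541.2  16.7  63. ]
g-y+x [654.1   6.1  63. ]
b [558.5 150.5  55. ]
b [658.7 143.1  55. ]
bed-x [510.    0.7  53. ]
bed+x [705.7 -17.7  53. ]
[0.60468484 0.0984877  0.06339395] [0.59998958 0.04619114 0.06300639] [0.56588832 0.20015985 0.2828846 ] [0.5657645  0.2013633  0.30223065]
```

```bash
python3 - <<'E'
from h import *
import pickle
s,o=pickle.load(open("w1.pkl","rb"))
R,t=RT(s,o);W=cv2.Rodrigues(np.array(o["orientation"]))[0]
pts=[]
for v in range(240,390):
    for u in range(90,550):
        z=s["z_map"][v,u]
        if 0.03<z<0.2:
            X=R.T@(ray(s,u,v)*z-t);pts.append(np.r_[(W.T@(X-o["position"]))*1000,u,v])
p=np.array(pts);
for sg in (-1,1):
    q=p[(p[:,1]*sg>0)];q=q[np.argsort(-q[:,2])]
    print(q[:8].round(1)); 
    for a in (-14,-20,-30,-40):
        k=q[abs(q[:,2]-a)<2]; 
        if len(k): print(a,"x",k[:,0].min().round(1),k[:,0].max().round(1),"y",k[:,1].min().round(1),k[:,1].max().round(1))
E
```

```text
[[-6.40e+00 -4.23e+01 -1.20e+01  2.40e+02  2.84e+02]
 [-5.60e+00 -4.21e+01 -1.24e+01  2.40e+02  2.83e+02]
 [ 6.00e+00 -4.25e+01 -1.27e+01  2.37e+02  2.64e+02]
 [ 1.00e-01 -4.20e+01 -1.28e+01  2.39e+02  2.74e+02]
 [ 1.40e+00 -4.24e+01 -1.29e+01  2.38e+02  2.72e+02]
 [ 6.70e+00 -4.24e+01 -1.29e+01  2.37e+02  2.63e+02]
 [ 5.50e+00 -4.25e+01 -1.29e+01  2.37e+02  2.65e+02]
 [-4.60e+00 -4.19e+01 -1.30e+01  2.40e+02  2.82e+02]]
-14 x -9.4 10.7 y -43.7 -41.6
-20 x -11.1 11.9 y -54.3 -41.4
-30 x -11.1 12.3 y -55.8 -41.6
-40 x -10.8 11.9 y -55.8 -41.6
[[ 4.10e+00  4.30e+01 -1.26e+01  4.04e+02  2.67e+02]
 [ 0.00e+00  4.29e+01 -1.27e+01  4.03e+02  2.74e+02]
 [-4.80e+00  4.28e+01 -1.27e+01  4.02e+02  2.82e+02]
 [ 8.30e+00  4.31e+01 -1.28e+01  4.05e+02  2.60e+02]
 [ 8.00e-01  4.27e+01 -1.29e+01  4.03e+02  2.73e+02]
 [-5.10e+00  4.27e+01 -1.31e+01  4.02e+02  2.83e+02]
 [ 5.70e+00  4.27e+01 -1.32e+01  4.04e+02  2.65e+02]
 [-2.00e-01  4.27e+01 -1.32e+01  4.03e+02  2.75e+02]]
-14 x -9.5 10.5 y 42.4 43.7
-20 x -11.5 12.1 y 42.2 55.6
-30 x -10.6 12.2 y 42.2 56.5
-40 x -10.8 12.2 y 42.3 56.6
```

```bash
python3 -m jog '[{"tx":3.5,"ty":-20,"tz":-31,"turn":0.004,"hand":70},{"tx":0,"ty":0,"tz":-31,"turn":0,"hand":70},{"tx":0,"ty":0,"tz":-31,"turn":0,"hand":70},{"tx":0,"ty":0,"tz":-31,"turn":0,"hand":70},{"tx":0,"ty":0,"tz":-30,"turn":0,"hand":70},{"tx":0,"ty":0,"tz":0,"turn":0,"hand":70},{"tx":0,"ty":0,"tz":0,"turn":0,"hand":70}]'
cat > tip.py <<'E'
from h import *
o=arm.get_obs();s=arm.snapshot("wrist")
R,t=RT(s,o);W=cv2.Rodrigues(np.array(o["orientation"]))[0];pts=[]
for v in range(240,390):
    for u in range(90,550):
        z=s["z_map"][v,u]
        if 0.03<z<0.2:
            X=(W.T@(R.T@(ray(s,u,v)*z-t)-o["position"]))*1000
            if abs(X[0])<13 and abs(X[1])<60: pts.append(X)
p=np.array(pts)
for sg in (-1,1):
    q=p[(p[:,1]*sg>0)];z=np.sort(q[:,2])[::-1]
    k=q[abs(q[:,2]-z[3]+8)<2]; print(z[:8].round(1),"y",k[:,1].min().round(1),k[:,1].max().round(1))
print(o["position"],o["orientation"],o["force"],o["width"])
E
python3 tip.py
```

```text
time: 2.98
position: [0.6086, 0.1645, 0.1015]
orientation: [-2.322, -2.113, 0.005]
force: [0.6, 0.2, 1.4]
width: 0.0702
finger_force: 0.0
[-7.3 -7.3 -7.4 -7.5 -7.5 -7.7 -7.7 -7.8] y -47.2 -34.6
[-7.2 -7.4 -7.5 -7.6 -7.6 -7.6 -7.8 -8. ] y 34.8 47.7
[0.6086001  0.16448337 0.10153989] [-2.32239595 -2.1125892   0.00466787] [0.55990131 0.23275966 1.42387001] 0.07017733430043058
```

```bash
python3 -m jog '[{"tx":1.5,"ty":0,"tz":-15,"turn":0,"hand":70},{"tx":0,"ty":0,"tz":-15,"turn":0,"hand":70},{"tx":0,"ty":0,"tz":-12,"turn":0,"hand":70},{"tx":0,"ty":0,"tz":-9,"turn":0,"hand":70},{"tx":0,"ty":0,"tz":0,"turn":0,"hand":70},{"tx":0,"ty":0,"tz":0,"turn":0,"hand":70}]'
python3 tip.py
```

```text
time: 3.53
position: [0.6117, 0.1656, 0.0512]
orientation: [-2.322, -2.116, 0.001]
force: [0.3, 0.8, 0.3]
width: 0.0701
finger_force: 0.0
[-6.8 -7.1 -7.1 -7.6 -7.7 -7.8 -7.9 -8. ] y -46.8 -34.6
[-7.3 -7.6 -7.8 -8.1 -8.2 -8.2 -8.3 -8.3] y 34.8 48.3
[0.61174182 0.16560686 0.05117305] [-2.32214454e+00 -2.11556773e+00  5.10096166e-04] [0.33002453 0.81248164 0.30205427] 0.07010055804222012
```

```bash
python3 -m jog '[{"tx":-0.3,"ty":-3,"tz":-0.5,"turn":0,"hand":70},{"tx":-0.3,"ty":-3,"tz":-0.5,"turn":0,"hand":70},{"tx":-0.3,"ty":-3,"tz":0,"turn":0,"hand":70},{"tx":-0.3,"ty":-3,"tz":0,"turn":0,"hand":70},{"tx":-0.3,"ty":-3,"tz":0,"turn":0,"hand":70},{"tx":-0.3,"ty":-3,"tz":0,"turn":0,"hand":70},{"tx":-0.3,"ty":-3,"tz":0,"turn":0,"hand":70},{"tx":-0.3,"ty":-3,"tz":0,"turn":0,"hand":70},{"tx":-0.3,"ty":-3,"tz":0,"turn":0,"hand":70},{"tx":-0.3,"ty":-3,"tz":0,"turn":0,"hand":70}]'
python3 - <<'E'
from h import *
o=arm.get_obs();s=arm.snapshot("wrist");save(s,"w2.png",(200,150,440,330),3.33)
E
```

```text
time: 4.42
position: [0.6089, 0.1354, 0.0504]
orientation: [2.322, 2.116, 0.0]
force: [-0.1, 1.6, 1.2]
width: 0.0698
finger_force: 0.8
```

View pics/w2.png

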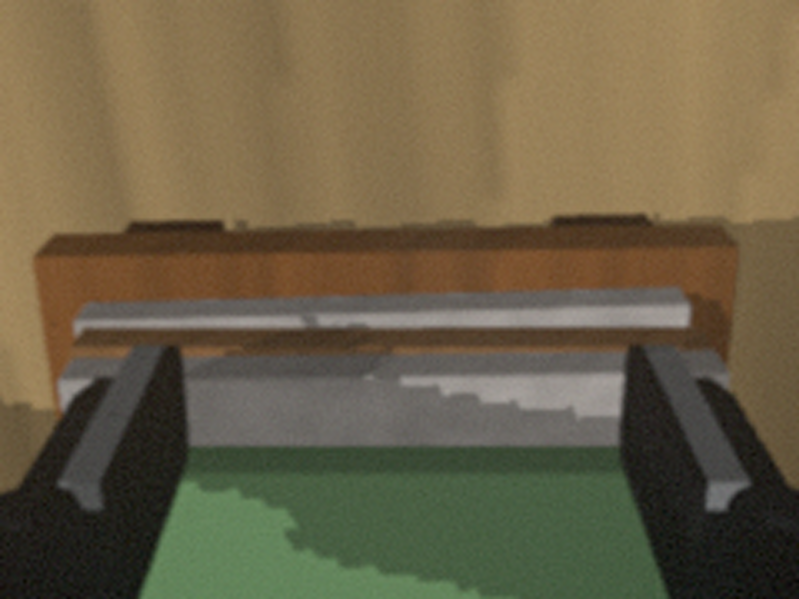

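The green board is sliding alone: its trailing edge is at row 447, between the fingers. Boards b, c and d still lie on the riser at rows 375, 340 and 300.

```bash
python3 -m jog '[{"tx":-0.36,"ty":-4,"tz":0,"turn":0,"hand":70},{"tx":-0.36,"ty":-4,"tz":0,"turn":0,"hand":70},{"tx":-0.36,"ty":-4,"tz":0,"turn":0,"hand":70},{"tx":-0.36,"ty":-4,"tz":0,"turn":0,"hand":70},{"tx":-0.36,"ty":-4,"tz":0,"turn":0,"hand":70},{"tx":-0.36,"ty":-4,"tz":0,"turn":0,"hand":70},{"tx":-0.36,"ty":-4,"tz":0,"turn":0,"hand":70},{"tx":-0.36,"ty":-4,"tz":0,"turn":0,"hand":70},{"tx":-0.36,"ty":-4,"tz":0,"turn":0,"hand":70},{"tx":-0.36,"ty":-4,"tz":0,"turn":0,"hand":70},{"tx":-0.36,"ty":-4,"tz":0,"turn":0,"hand":70},{"tx":-0.36,"ty":-4,"tz":0,"turn":0,"hand":70},{"tx":-0.36,"ty":-4,"tz":0,"turn":0,"hand":70},{"tx":-0.36,"ty":-4,"tz":0,"turn":0,"hand":70},{"tx":-0.36,"ty":-4,"tz":0,"turn":0,"hand":70}]'
python3 - <<'E'
from h import *
o=arm.get_obs();s=arm.snapshot("wrist");save(s,"w3.png",z=1.25)
import pickle;pickle.dump((s,o),open("w3.pkl","wb"))
E
```

```text
time: 5.72
position: [0.6033, 0.0752, 0.0503]
orientation: [-2.322, -2.116, 0.0]
force: [-0.6, 1.6, 1.1]
width: 0.07
finger_force: 0.7
```

View pics/w3.png

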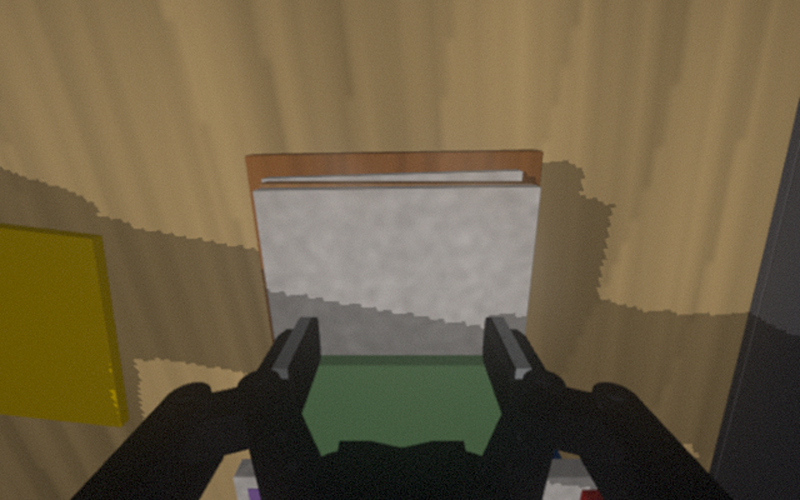

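White board b is exposed, its far edge at (255,189)–(540,186). The green board is still held square between the fingers at row 357.

```bash
python3 - <<'E'
from h import *
import pickle
s,o=pickle.load(open("w3.pkl","rb"))
for h,u,v in [(.054,255,189),(.054,540,186),(.063,310,357),(.063,485,357)]: print((planept(s,u/1.25,v/1.25,h,o)*1000).round(1))
E
python3 -m jog '[{"tx":-0.36,"ty":-4,"tz":0,"turn":0,"hand":70},{"tx":-0.36,"ty":-4,"tz":0,"turn":0,"hand":70},{"tx":-0.36,"ty":-4,"tz":0,"turn":0,"hand":70},{"tx":-0.36,"ty":-4,"tz":0,"turn":0,"hand":70},{"tx":-0.36,"ty":-4,"tz":0,"turn":0,"hand":70},{"tx":-0.36,"ty":-4,"tz":0,"turn":0,"hand":70},{"tx":-0.36,"ty":-4,"tz":0,"turn":0,"hand":70},{"tx":-0.36,"ty":-4,"tz":0,"turn":0,"hand":70},{"tx":-0.36,"ty":-4,"tz":0,"turn":0,"hand":70},{"tx":-0.36,"ty":-4,"tz":0,"turn":0,"hand":70},{"tx":-0.36,"ty":-4,"tz":0,"turn":0,"hand":70},{"tx":-0.36,"ty":-4,"tz":0,"turn":0,"hand":70},{"tx":-0.36,"ty":-4,"tz":0,"turn":0,"hand":70},{"tx":-0.36,"ty":-4,"tz":0,"turn":0,"hand":70}]'
```

```text
[553.8 142.1  54. ]
[662.3 133.2  54. ]
[564.9  71.8  63. ]
[638.1  65.   63. ]
time: 6.93
position: [0.5983, 0.0192, 0.0503]
orientation: [2.322, 2.116, -0.0]
force: [0.6, -0.1, -0.9]
width: 0.0701
finger_force: 0.3
```

```bash
python3 - <<'E'
from h import *
import pickle
s,_=pickle.load(open("w3.pkl","rb"));o=dict(position=np.array([.6089,.1354,.0504]),orientation=np.array([2.322,2.116,0]))
for h,u,v in [(.054,62,380),(.054,725,376),(.038,76,330),(.038,689,322)]: print((planept(s,200+u/3.333,150+v/3.333,h,o)*1000).round(1))
s,o=pickle.load(open("w1.pkl","rb"))
for u,v in [(357,260),(457,258)]:print((planept(s,u/1.25,v/1.25,.038,o)*1000).round(1))
s,o=pickle.load(open("w3.pkl","rb"))
for u,v in [(262,183),(522,181)]:print((planept(s,u/1.25,v/1.25,.038,o)*1000).round(1))
E
```

```text
[553.5 141.1  54. ]
[661.9 131.7  54. ]
[550.9 142.   38. ]
[660.5 133.4  38. ]
[555.7 144.5  38. ]
[660.8 136.8  38. ]
[550.6 142.5  38. ]
[660.5 133.1  38. ]
```

Board b's edge agrees to about 1 mm between the two views, so the stack hasn't moved. I'll continue toward the end bar.

```bash
python3 -m jog '[{"tx":-0.36,"ty":-4,"tz":0,"turn":0,"hand":70},{"tx":-0.36,"ty":-4,"tz":0,"turn":0,"hand":70},{"tx":-0.36,"ty":-4,"tz":0,"turn":0,"hand":70},{"tx":-0.36,"ty":-4,"tz":0,"turn":0,"hand":70},{"tx":-0.36,"ty":-4,"tz":0,"turn":0,"hand":70},{"tx":-0.36,"ty":-4,"tz":0,"turn":0,"hand":70},{"tx":-0.36,"ty":-4,"tz":0,"turn":0,"hand":70},{"tx":-0.36,"ty":-4,"tz":-0.5,"turn":0,"hand":70},{"tx":-0.36,"ty":-4,"tz":-0.5,"turn":0,"hand":70},{"tx":-0.36,"ty":-4,"tz":-0.5,"turn":0,"hand":70},{"tx":-0.36,"ty":-4,"tz":0,"turn":0,"hand":70},{"tx":-0.36,"ty":-4,"tz":0,"turn":0,"hand":70},{"tx":-0.27,"ty":-3,"tz":0,"turn":0,"hand":70}]'
python3 - <<'E'
from h import *
import pickle
s=arm.snapshot("top");pickle.dump(s,open("top2.pkl","wb"));save(s,"crop2.png",(250,90,410,190),5)
E
```

```text
time: 8.02
position: [0.5936, -0.0319, 0.0487]
orientation: [-2.322, -2.115, 0.0]
force: [-0.2, 0.1, 0.8]
width: 0.0702
finger_force: 0.6
```

View pics/crop2.png

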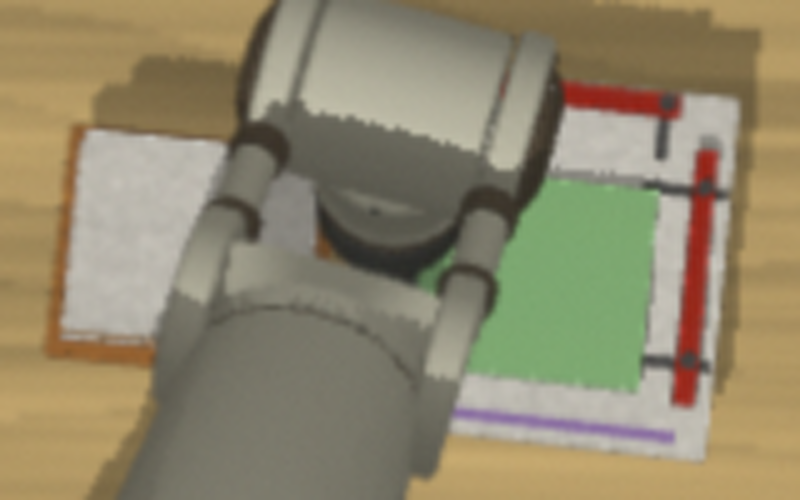

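The board is flat on the bed, its leading edge at about (653,250). The end bar's inner face is at about (687,250), so roughly 18 mm remain. The stack still looks unmoved.

```bash
python3 -m jog '[{"tx":-0.27,"ty":-3,"tz":0,"turn":0,"hand":70},{"tx":-0.27,"ty":-3,"tz":0,"turn":0,"hand":70},{"tx":-0.27,"ty":-3,"tz":0,"turn":0,"hand":70},{"tx":-0.18,"ty":-2,"tz":0,"turn":0,"hand":70},{"tx":-0.18,"ty":-2,"tz":0,"turn":0,"hand":70},{"tx":-0.09,"ty":-1,"tz":0,"turn":0,"hand":70},{"tx":-0.09,"ty":-1,"tz":0,"turn":0,"hand":70},{"tx":0,"ty":0,"tz":0,"turn":0,"hand":70}]'; python3 -m jog '[{"tx":0,"ty":-0.5,"tz":0,"turn":0,"hand":70},{"tx":0,"ty":-0.5,"tz":0,"turn":0,"hand":70},{"tx":0,"ty":0,"tz":0,"turn":0,"hand":70}]'
```

```text
time: 8.73
position: [0.5924, -0.0466, 0.0487]
orientation: [2.322, 2.116, -0.0]
force: [-0.2, 0.3, 0.0]
width: 0.0706
finger_force: 0.0
time: 8.98
position: [0.5924, -0.0474, 0.0488]
orientation: [-2.322, -2.116, 0.0]
force: [-0.9, 1.1, -0.3]
width: 0.07
finger_force: 0.3
```

```bash
python3 -m jog '[{"tx":0,"ty":-0.5,"tz":0,"turn":0,"hand":70},{"tx":0,"ty":0,"tz":0,"turn":0,"hand":70}]'; python3 -m jog '[{"tx":0,"ty":-0.5,"tz":0,"turn":0,"hand":70},{"tx":0,"ty":0,"tz":0,"turn":0,"hand":70}]'
```

```text
time: 9.15
position: [0.5924, -0.0479, 0.0487]
orientation: [-2.322, -2.116, 0.0]
force: [-0.7, 0.9, -0.5]
width: 0.0703
finger_force: 0.3
time: 9.32
position: [0.5924, -0.0485, 0.0488]
orientation: [2.322, 2.116, -0.0]
force: [-0.2, 1.6, 0.2]
width: 0.0701
finger_force: 0.3
```

```bash
python3 -m jog '[{"tx":0,"ty":-0.5,"tz":0,"turn":0,"hand":70},{"tx":0,"ty":0,"tz":0,"turn":0,"hand":70}]'; python3 -m jog '[{"tx":0,"ty":-0.5,"tz":0,"turn":0,"hand":70},{"tx":0,"ty":0,"tz":0,"turn":0,"hand":70}]'
```

```text
time: 9.48
position: [0.5924, -0.049, 0.0488]
orientation: [-2.322, -2.116, 0.0]
force: [0.6, 0.7, -1.3]
width: 0.0703
finger_force: 0.3
time: 9.65
position: [0.5924, -0.0495, 0.0488]
orientation: [-2.322, -2.116, 0.0]
force: [0.2, 0.4, -0.2]
width: 0.0702
finger_force: 0.2
```

```bash
python3 -m jog '[{"tx":0,"ty":-0.5,"tz":0,"turn":0,"hand":70},{"tx":0,"ty":0,"tz":0,"turn":0,"hand":70}]'; python3 -m jog '[{"tx":0,"ty":-0.5,"tz":0,"turn":0,"hand":70},{"tx":0,"ty":0,"tz":0,"turn":0,"hand":70}]'
```

```text
time: 9.82
position: [0.5924, -0.0499, 0.0488]
orientation: [-2.322, -2.116, 0.0]
force: [-0.4, 1.0, 0.7]
width: 0.07
finger_force: 0.3
time: 9.98
position: [0.5924, -0.05, 0.0488]
orientation: [-2.322, -2.115, -0.001]
force: [0.9, 2.2, 0.8]
width: 0.0699
finger_force: 1.3
```

```bash
for i in 1; do python3 -m jog '[{"tx":0,"ty":-0.4,"tz":0,"turn":0,"hand":70},{"tx":0,"ty":0,"tz":0,"turn":0,"hand":70}]'; done; python3 -m jog '[{"tx":0,"ty":-0.4,"tz":0,"turn":0,"hand":70},{"tx":0,"ty":0,"tz":0,"turn":0,"hand":70}]'
```

```text
time: 10.15
position: [0.5924, -0.0501, 0.0488]
orientation: [-2.322, -2.115, -0.001]
force: [-0.0, 4.7, 0.5]
width: 0.0701
finger_force: 2.5
time: 10.32
position: [0.5923, -0.0502, 0.0488]
orientation: [-2.321, -2.115, -0.002]
force: [0.2, 6.6, 0.4]
width: 0.0701
finger_force: 3.3
```

```bash
python3 -m jog '[{"tx":0,"ty":-0.4,"tz":0,"turn":0,"hand":70},{"tx":0,"ty":0,"tz":0,"turn":0,"hand":70}]'; python3 -c "
from plant import arm
o=arm.get_obs();print(o['force'],o['ft_torque'])"
```

```text
time: 10.48
position: [0.5923, -0.0502, 0.0487]
orientation: [-2.321, -2.115, -0.002]
force: [-0.8, 7.3, 1.2]
width: 0.0702
finger_force: 3.9
[-0.84566321  7.29210763  1.20565958] [ 1.25336763 -0.08609722 -0.02253714]
```

Firm, square contact with the end bar: 7 N and no twist. Next I'll back off, rise, turn a quarter and go round to the −x side.

```bash
python3 -m jog '[{"tx":0.3,"ty":3,"tz":0,"turn":0,"hand":70},{"tx":0.6,"ty":7,"tz":0,"turn":0,"hand":70},{"tx":0.5,"ty":6,"tz":15,"turn":0,"hand":70},{"tx":0,"ty":0,"tz":25,"turn":0,"hand":70},{"tx":-7,"ty":-6.4,"tz":25,"turn":-0.1208,"hand":70},{"tx":-7,"ty":-6.4,"tz":0,"turn":-0.1208,"hand":70},{"tx":-7,"ty":-6.4,"tz":0,"turn":-0.1208,"hand":70},{"tx":-7,"ty":-6.4,"tz":0,"turn":-0.1208,"hand":70},{"tx":-7,"ty":-6.4,"tz":0,"turn":-0.1208,"hand":70},{"tx":-7,"ty":-6.4,"tz":0,"turn":-0.1208,"hand":70},{"tx":-7,"ty":-6.4,"tz":0,"turn":-0.1208,"hand":70},{"tx":-7,"ty":-6.4,"tz":0,"turn":-0.1208,"hand":70},{"tx":-7,"ty":-6.4,"tz":0,"turn":-0.1208,"hand":70},{"tx":-7,"ty":-6.4,"tz":0,"turn":-0.1208,"hand":70},{"tx":-7,"ty":-6.4,"tz":0,"turn":-0.1208,"hand":70},{"tx":-7,"ty":-6.4,"tz":0,"turn":-0.1208,"hand":70},{"tx":-7,"ty":-6.4,"tz":0,"turn":-0.1208,"hand":70},{"tx":0,"ty":0,"tz":0,"turn":0,"hand":70},{"tx":0,"ty":0,"tz":0,"turn":0,"hand":70}]'
python3 - <<'E'
from h import *
import pickle
o=arm.get_obs();s=arm.snapshot("wrist");pickle.dump((s,o),open("w4.pkl","wb"));save(s,"w4.png",z=1.25)
print(2*np.arctan2(o["orientation"][1],o["orientation"][0]),o["joint_positions"])
E
```

```text
time: 12.07
position: [0.5029, -0.1191, 0.114]
orientation: [3.138, -0.141, 0.001]
force: [-0.5, 0.5, 0.2]
width: 0.0699
finger_force: 0.0
-0.0901030802091808 [-4.66432378e-01  1.33332238e-01  1.86992344e+00 -4.42554500e-04
  1.13757851e+00  1.19465266e+00]
```

View pics/w4.png

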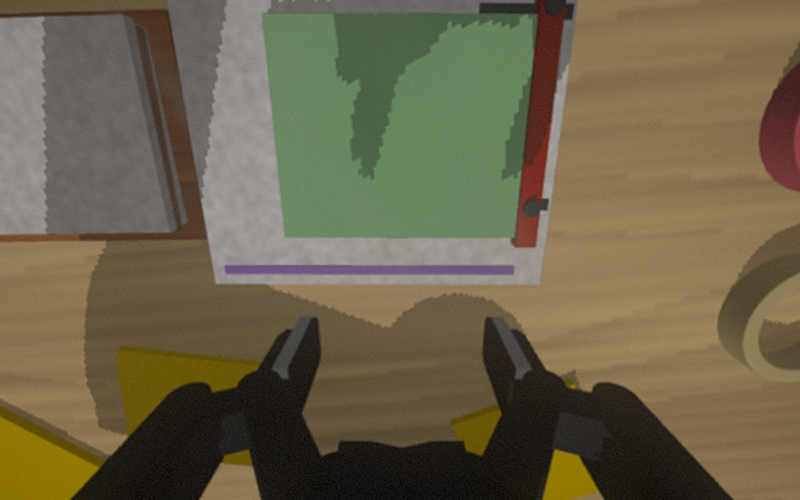

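The board lies flush along the end bar (right). Its −x edge runs from (286,237) to (516,237), level in the picture and centred between the fingers.

```bash
python3 - <<'E'
from h import *
import pickle
s,o=pickle.load(open("w4.pkl","rb"))
for h,u,v in [(.061,286,237.5),(.061,516,237.5),(.053,217,284),(.053,540,284)]: print((planept(s,u/1.25,v/1.25,h,o)*1000).round(1))
E
python3 -m jog '[{"tx":0,"ty":0,"tz":-20,"turn":0,"hand":70},{"tx":0,"ty":0,"tz":-20,"turn":0,"hand":70},{"tx":0,"ty":0,"tz":-15,"turn":0,"hand":70},{"tx":0,"ty":0,"tz":-9,"turn":0,"hand":70},{"tx":0,"ty":0,"tz":0,"turn":0,"hand":70},{"tx":0,"ty":0,"tz":0,"turn":0,"hand":70}]'
```

```text
[534.8 -56.6  61. ]
[ 523.1 -185.6   61. ]
[507.3  -5.8  53. ]
[ 489.4 -203.1   53. ]
time: 12.62
position: [0.503, -0.1186, 0.0498]
orientation: [-3.138, 0.143, 0.0]
force: [0.4, 0.2, -0.2]
width: 0.0703
finger_force: 0.0
```

```bash
python3 -m jog '[{"tx":3,"ty":-0.28,"tz":0,"turn":0,"hand":70},{"tx":3,"ty":-0.28,"tz":0,"turn":0,"hand":70},{"tx":3,"ty":-0.28,"tz":0,"turn":0,"hand":70},{"tx":3,"ty":-0.28,"tz":0,"turn":0,"hand":70},{"tx":2,"ty":-0.18,"tz":0,"turn":0,"hand":70},{"tx":2,"ty":-0.18,"tz":0,"turn":0,"hand":70},{"tx":3,"ty":-0.28,"tz":0,"turn":0,"hand":70},{"tx":3,"ty":-0.28,"tz":0,"turn":0,"hand":70},{"tx":3,"ty":-0.28,"tz":0,"turn":0,"hand":70},{"tx":3,"ty":-0.28,"tz":0,"turn":0,"hand":70}]'; python3 -m jog '[{"tx":3,"ty":-0.28,"tz":0,"turn":0,"hand":70},{"tx":3,"ty":-0.28,"tz":0,"turn":0,"hand":70},{"tx":3,"ty":-0.28,"tz":0,"turn":0,"hand":70},{"tx":3,"ty":-0.28,"tz":0,"turn":0,"hand":70},{"tx":2,"ty":-0.18,"tz":0,"turn":0,"hand":70},{"tx":2,"ty":-0.18,"tz":0,"turn":0,"hand":70},{"tx":1,"ty":-0.09,"tz":0,"turn":0,"hand":70},{"tx":0,"ty":0,"tz":0,"turn":0,"hand":70}]'
```

```text
time: 13.45
position: [0.531, -0.1214, 0.0498]
orientation: [-3.138, 0.145, 0.0]
force: [-1.6, 0.4, 1.5]
width: 0.07
finger_force: 0.7
time: 14.12
position: [0.5482, -0.123, 0.0498]
orientation: [3.138, -0.145, 0.001]
force: [-0.8, -0.2, 0.5]
width: 0.0697
finger_force: 0.0
```

```bash
python3 -m jog '[{"tx":1,"ty":-0.09,"tz":0,"turn":0,"hand":70},{"tx":1,"ty":-0.09,"tz":0,"turn":0,"hand":70},{"tx":0.5,"ty":-0.05,"tz":0,"turn":0,"hand":70},{"tx":0.5,"ty":-0.05,"tz":0,"turn":0,"hand":70},{"tx":0,"ty":0,"tz":0,"turn":0,"hand":70}]'; python3 -m jog '[{"tx":0.5,"ty":-0.05,"tz":0,"turn":0,"hand":70},{"tx":0.5,"ty":-0.05,"tz":0,"turn":0,"hand":70},{"tx":0,"ty":0,"tz":0,"turn":0,"hand":70}]'
```

```text
time: 14.53
position: [0.5509, -0.1232, 0.0498]
orientation: [-3.138, 0.145, -0.0]
force: [-0.6, 0.2, -0.4]
width: 0.0703
finger_force: 0.4
time: 14.78
position: [0.5519, -0.1234, 0.0498]
orientation: [-3.138, 0.145, -0.0]
force: [-0.1, -0.8, 0.3]
width: 0.0698
finger_force: 0.4
```

```bash
python3 -m jog '[{"tx":0.5,"ty":-0.05,"tz":0,"turn":0,"hand":70},{"tx":0.5,"ty":-0.05,"tz":0,"turn":0,"hand":70},{"tx":0,"ty":0,"tz":0,"turn":0,"hand":70}]'; python3 -m jog '[{"tx":0.5,"ty":-0.05,"tz":0,"turn":0,"hand":70},{"tx":0,"ty":0,"tz":0,"turn":0,"hand":70}]'
```

```text
time: 15.03
position: [0.5529, -0.1235, 0.0498]
orientation: [3.138, -0.145, 0.0]
force: [-0.9, -0.1, -0.5]
width: 0.0698
finger_force: 0.4
time: 15.2
position: [0.5534, -0.1235, 0.0498]
orientation: [-3.138, 0.145, -0.0]
force: [-0.5, 0.4, -0.1]
width: 0.0699
finger_force: 0.4
```

```bash
python3 -m jog '[{"tx":0.5,"ty":-0.05,"tz":0,"turn":0,"hand":70},{"tx":0.5,"ty":-0.05,"tz":0,"turn":0,"hand":70},{"tx":0,"ty":0,"tz":0,"turn":0,"hand":70}]'; python3 -m jog '[{"tx":0.5,"ty":-0.05,"tz":0,"turn":0,"hand":70},{"tx":0,"ty":0,"tz":0,"turn":0,"hand":70}]'
```

```text
time: 15.45
position: [0.5544, -0.1236, 0.0498]
orientation: [3.138, -0.145, 0.0]
force: [-0.4, 0.3, 0.2]
width: 0.07
finger_force: 0.3
time: 15.62
position: [0.5549, -0.1237, 0.0498]
orientation: [3.138, -0.145, 0.0]
force: [-1.3, -0.3, -0.8]
width: 0.07
finger_force: 0.4
```

```bash
python3 -m jog '[{"tx":0.5,"ty":-0.05,"tz":0,"turn":0,"hand":70},{"tx":0,"ty":0,"tz":0,"turn":0,"hand":70}]'; python3 -m jog '[{"tx":0.5,"ty":-0.05,"tz":0,"turn":0,"hand":70},{"tx":0,"ty":0,"tz":0,"turn":0,"hand":70}]'
```

```text
time: 15.78
position: [0.5554, -0.1237, 0.0498]
orientation: [-3.138, 0.145, -0.0]
force: [-0.1, 0.2, 0.1]
width: 0.07
finger_force: 0.4
time: 15.95
position: [0.5559, -0.1238, 0.0498]
orientation: [3.138, -0.145, 0.0]
force: [-0.9, -0.7, 0.0]
width: 0.0698
finger_force: 0.4
```

```bash
python3 -m jog '[{"tx":0.5,"ty":-0.05,"tz":0,"turn":0,"hand":70},{"tx":0.5,"ty":-0.05,"tz":0,"turn":0,"hand":70},{"tx":0,"ty":0,"tz":0,"turn":0,"hand":70}]'; python3 -m jog '[{"tx":0.5,"ty":-0.05,"tz":0,"turn":0,"hand":70},{"tx":0,"ty":0,"tz":0,"turn":0,"hand":70}]'
```

```text
time: 16.2
position: [0.5569, -0.1239, 0.0498]
orientation: [3.138, -0.145, 0.0]
force: [-0.8, 0.7, 0.5]
width: 0.0699
finger_force: 0.3
time: 16.37
position: [0.5574, -0.1239, 0.0498]
orientation: [3.138, -0.145, 0.0]
force: [-1.2, 0.2, -0.2]
width: 0.07
finger_force: 0.4
```

```bash
python3 -m jog '[{"tx":0.5,"ty":-0.05,"tz":0,"turn":0,"hand":70},{"tx":0,"ty":0,"tz":0,"turn":0,"hand":70}]'; python3 -m jog '[{"tx":0.5,"ty":-0.05,"tz":0,"turn":0,"hand":70},{"tx":0,"ty":0,"tz":0,"turn":0,"hand":70}]'
```

```text
time: 16.53
position: [0.5579, -0.1239, 0.0498]
orientation: [3.138, -0.145, 0.0]
force: [-0.1, 0.6, 0.5]
width: 0.07
finger_force: 0.4
time: 16.7
position: [0.5584, -0.124, 0.0498]
orientation: [3.138, -0.145, 0.0]
force: [-0.9, -0.0, -0.7]
width: 0.0701
finger_force: 0.4
```

```bash
python3 -m jog '[{"tx":0.5,"ty":-0.05,"tz":0,"turn":0,"hand":70},{"tx":0.5,"ty":-0.05,"tz":0,"turn":0,"hand":70},{"tx":0,"ty":0,"tz":0,"turn":0,"hand":70}]'; python3 - <<'E'
from h import *
import pickle
o=arm.get_obs();s=arm.snapshot("wrist");pickle.dump((s,o),open("w5.pkl","wb"));save(s,"w5.png",z=1.25)
E
```

```text
time: 16.95
position: [0.559, -0.1241, 0.0497]
orientation: [-3.138, 0.145, 0.002]
force: [-2.9, 0.3, 1.0]
width: 0.07
finger_force: 1.4
```

View pics/w5.png

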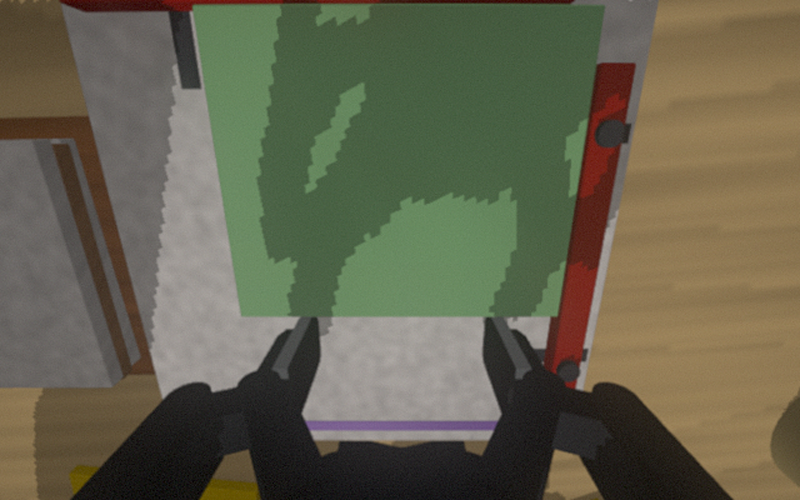

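The board's far edge meets the side bar (top, row 5) and its right edge lies along the end bar from (600,70) to (557,316). The force is starting to rise, so I'll press a little further.

```bash
python3 -m jog '[{"tx":0.4,"ty":-0.04,"tz":0,"turn":0,"hand":70},{"tx":0,"ty":0,"tz":0,"turn":0,"hand":70}]'; python3 -m jog '[{"tx":0.4,"ty":-0.04,"tz":0,"turn":0,"hand":70},{"tx":0,"ty":0,"tz":0,"turn":0,"hand":70}]'
```

```text
time: 17.17
position: [0.5591, -0.1241, 0.0496]
orientation: [-3.138, 0.145, 0.003]
force: [-4.3, -0.2, 3.3]
width: 0.0701
finger_force: 2.6
time: 17.33
position: [0.5591, -0.124, 0.0496]
orientation: [-3.138, 0.145, 0.004]
force: [-6.6, -0.1, 4.1]
width: 0.0697
finger_force: 3.3
```

```bash
python3 -m jog '[{"tx":0.4,"ty":-0.04,"tz":0,"turn":0,"hand":70},{"tx":0,"ty":0,"tz":0,"turn":0,"hand":70}]'; python3 -c "
from plant import arm
o=arm.get_obs();print(o['force'],o['ft_torque'],o['position'])"
```

```text
time: 17.5
position: [0.5592, -0.124, 0.0496]
orientation: [-3.138, 0.145, 0.005]
force: [-7.1, -0.0, 5.2]
width: 0.0699
finger_force: 4.0
[-7.1235408  -0.01696311  5.19576666] [ 0.03068985  1.31569379 -0.02099251] [ 0.55920017 -0.12402126  0.04960232]
```

```bash
python3 -m jog '[{"tx":-3,"ty":0.27,"tz":0,"turn":0,"hand":70},{"tx":-6,"ty":0.5,"tz":0,"turn":0,"hand":70},{"tx":-6,"ty":0.5,"tz":15,"turn":0,"hand":70},{"tx":0,"ty":0,"tz":25,"turn":0,"hand":70},{"tx":6.4,"ty":6.4,"tz":20,"turn":0.1208,"hand":70},{"tx":6.4,"ty":6.4,"tz":0,"turn":0.1208,"hand":70},{"tx":6.4,"ty":6.4,"tz":0,"turn":0.1208,"hand":70},{"tx":6.4,"ty":6.4,"tz":0,"turn":0.1208,"hand":70},{"tx":6.4,"ty":6.4,"tz":0,"turn":0.1208,"hand":70},{"tx":6.4,"ty":6.4,"tz":0,"turn":0.1208,"hand":70},{"tx":6.4,"ty":6.4,"tz":0,"turn":0.1208,"hand":70},{"tx":6.4,"ty":6.4,"tz":0,"turn":0.1208,"hand":70},{"tx":6.4,"ty":6.4,"tz":0,"turn":0.1208,"hand":70},{"tx":6.4,"ty":6.4,"tz":0,"turn":0.1208,"hand":70},{"tx":6.4,"ty":6.4,"tz":0,"turn":0.1208,"hand":70},{"tx":6.4,"ty":6.4,"tz":0,"turn":0.1208,"hand":70},{"tx":6.4,"ty":6.4,"tz":0,"turn":0.1208,"hand":70},{"tx":0,"ty":0,"tz":0,"turn":0,"hand":70},{"tx":0,"ty":0,"tz":0,"turn":0,"hand":70}]'; python3 -c "
from plant import arm;import numpy as np
o=arm.get_obs();print(2*np.arctan2(o['orientation'][1],o['orientation'][0]))"
```

```text
time: 19.08
position: [0.6289, -0.0397, 0.1099]
orientation: [2.325, 2.112, 0.001]
force: [-0.2, 0.1, 0.4]
width: 0.0702
finger_force: 0.0
1.4750602686273395
```

```bash
python3 -m jog '[{"tx":0,"ty":0,"tz":-20,"turn":0.004,"hand":70},{"tx":0,"ty":0,"tz":-20,"turn":0,"hand":70},{"tx":0,"ty":0,"tz":-12,"turn":0,"hand":70},{"tx":0,"ty":0,"tz":-8,"turn":0,"hand":70},{"tx":0,"ty":0,"tz":0,"turn":0,"hand":70},{"tx":0,"ty":0,"tz":0,"turn":0,"hand":70}]'; python3 -m jog '[{"tx":-0.2,"ty":-2,"tz":0,"turn":0,"hand":70},{"tx":-0.2,"ty":-2,"tz":0,"turn":0,"hand":70},{"tx":-0.2,"ty":-2,"tz":0,"turn":0,"hand":70},{"tx":-0.2,"ty":-2,"tz":0,"turn":0,"hand":70},{"tx":-0.2,"ty":-2,"tz":0,"turn":0,"hand":70},{"tx":0,"ty":0,"tz":0,"turn":0,"hand":70}]'
```

```text
time: 19.58
position: [0.6287, -0.0399, 0.0499]
orientation: [-2.319, -2.119, 0.0]
force: [0.1, -0.2, -0.9]
width: 0.0701
finger_force: 0.0
time: 20.08
position: [0.6278, -0.0503, 0.05]
orientation: [2.318, 2.12, 0.0]
force: [-0.4, 0.1, -0.9]
width: 0.0698
finger_force: 0.0
```

```bash
python3 -m jog '[{"tx":0,"ty":-0.5,"tz":0,"turn":0,"hand":70},{"tx":0,"ty":-0.5,"tz":0,"turn":0,"hand":70},{"tx":0,"ty":-0.5,"tz":0,"turn":0,"hand":70},{"tx":0,"ty":0,"tz":0,"turn":0,"hand":70}]'; python3 -m jog '[{"tx":0,"ty":-0.5,"tz":0,"turn":0,"hand":70},{"tx":0,"ty":-0.5,"tz":0,"turn":0,"hand":70},{"tx":0,"ty":0,"tz":0,"turn":0,"hand":70}]'
```

```text
time: 20.42
position: [0.6277, -0.0513, 0.0497]
orientation: [-2.318, -2.12, 0.0]
force: [-0.8, -0.3, -0.8]
width: 0.0699
finger_force: 0.0
time: 20.67
position: [0.6277, -0.0523, 0.0498]
orientation: [-2.318, -2.12, 0.0]
force: [-0.1, -0.3, -0.9]
width: 0.0704
finger_force: 0.0
```

```bash
python3 -m jog '[{"tx":0,"ty":-0.5,"tz":0,"turn":-0.003,"hand":70},{"tx":0,"ty":-0.5,"tz":0,"turn":0,"hand":70},{"tx":0,"ty":0,"tz":0,"turn":0,"hand":70}]'; python3 -m jog '[{"tx":0,"ty":-0.4,"tz":0,"turn":0,"hand":70},{"tx":0,"ty":0,"tz":0,"turn":0,"hand":70}]'
```

```text
time: 20.92
position: [0.6277, -0.0532, 0.0498]
orientation: [-2.321, -2.117, -0.0]
force: [-0.6, 0.5, -0.0]
width: 0.0696
finger_force: 0.1
time: 21.08
position: [0.6277, -0.0533, 0.0498]
orientation: [-2.321, -2.117, -0.001]
force: [0.4, 1.3, -0.2]
width: 0.0699
finger_force: 0.8
```

```bash
python3 -m jog '[{"tx":0,"ty":-0.4,"tz":0,"turn":0,"hand":70},{"tx":0,"ty":0,"tz":0,"turn":0,"hand":70}]'; python3 -m jog '[{"tx":0,"ty":-0.4,"tz":0,"turn":0,"hand":70},{"tx":0,"ty":0,"tz":0,"turn":0,"hand":70}]'
```

```text
time: 21.25
position: [0.6277, -0.0534, 0.0498]
orientation: [-2.321, -2.116, -0.001]
force: [0.1, 2.9, 0.7]
width: 0.0702
finger_force: 1.8
time: 21.42
position: [0.6277, -0.0535, 0.0498]
orientation: [-2.32, -2.116, -0.002]
force: [-0.1, 6.4, 0.7]
width: 0.0703
finger_force: 2.7
```

The board is seated on both bars. It was already at the predicted contact line, and it now takes 6 N. I'll retreat and do a last check.

```bash
python3 -m jog '[{"tx":0.3,"ty":3,"tz":0,"turn":0,"hand":70},{"tx":0.6,"ty":7,"tz":0,"turn":0,"hand":70},{"tx":0.6,"ty":6,"tz":15,"turn":0,"hand":70},{"tx":0,"ty":0,"tz":35,"turn":0,"hand":70},{"tx":-20,"ty":10,"tz":35,"turn":0,"hand":70},{"tx":-30,"ty":10,"tz":20,"turn":0,"hand":70},{"tx":-35,"ty":10,"tz":20,"turn":0,"hand":70},{"tx":-35,"ty":15,"tz":20,"turn":0,"hand":70},{"tx":-35,"ty":15,"tz":0,"turn":0,"hand":70},{"tx":-35,"ty":15,"tz":0,"turn":0,"hand":70},{"tx":-30,"ty":20,"tz":0,"turn":0,"hand":70},{"tx":0,"ty":35,"tz":0,"turn":0,"hand":70},{"tx":0,"ty":35,"tz":0,"turn":0,"hand":70},{"tx":0,"ty":35,"tz":0,"turn":0,"hand":70},{"tx":0,"ty":35,"tz":0,"turn":0,"hand":70},{"tx":0,"ty":0,"tz":0,"turn":0,"hand":70},{"tx":0,"ty":0,"tz":0,"turn":0,"hand":70}]'; python3 - <<'E'
from h import *
s=arm.snapshot("top");save(s,"crop3.png",(250,90,410,190),5)
E
```

```text
time: 22.83
position: [0.41, 0.1973, 0.1942]
orientation: [2.316, 2.121, -0.001]
force: [-0.2, 0.6, -0.3]
width: 0.0701
finger_force: 0.0
```

View pics/crop3.png

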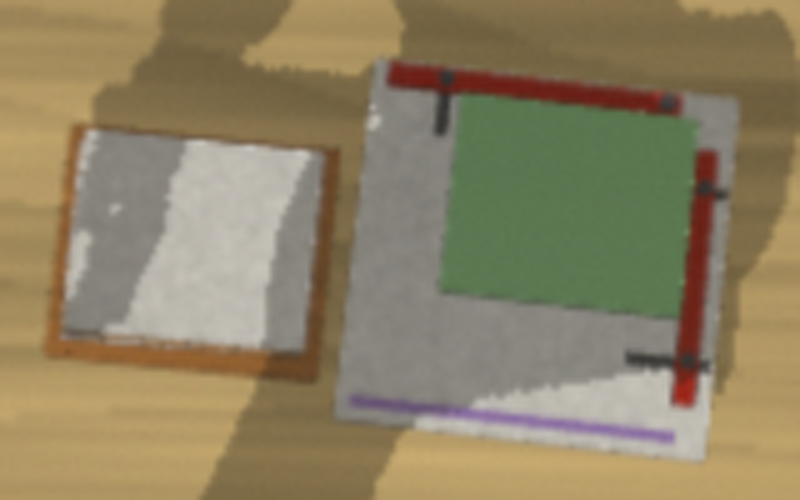

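The green board sits in the corner, flush along the side bar (bottom edge at rows 88–120) and the end bar (at about column 690). The stack is where it was and the robot is clear of everything.

```bash
python3 -c "
from plant import arm
print(arm.close_job())"
```

```text
the job is handed in; nothing more can be done
None
```

The green board was slid off the stack and now sits in the bed corner, touching both the end bar and the side bar; measured push forces stayed below 10 N, the stack did not visibly shift, and the job is handed in at about 23 s.

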